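# Lock the bayonet intake filter into the airbrush compressor

## Task

Fit the loose intake filter into the round port on top of the airbrush compressor: line its two lugs up with the port's slots (best found by feel), push it in gently against the spring, twist it clockwise (seen from above) as far as it goes, and let it spring up into its notches so that it stays locked. Never force it, and leave the other things on the table where they stand.

Things in the scene. Friction and masses are not known exactly. Their poses are not given: they have to be found in the camera images.
- filter: The same filter as filter_centre; origin at the centre of its foot, z up, x along wing and lugs (symmetric: either way round is the same). Two opposite lugs stick out at its +x and -x sides: 7 mm wide, 5 mm tall, 8 to 13 mm above the foot, reaching to 27 mm from the axis.
- filter_centre (a point): Loose grey and white intake filter, 68 mm tall, about 60 g, standing upright; this point is on its axis, 34 mm above the foot. From the foot up: white spigot of 40 mm diameter with a bevelled foot (0 to 30 mm), grey cap of 52 mm diameter (30 to 38 mm), grey upright wing grip (38 to 68 mm).
- filter_wing (a point): Middle of the filter's wing grip, 53 mm above the foot (19 mm above filter_centre). The wing is 12 mm thick (filter y) and 44 mm long (filter x), in line with the lugs. Pinch it across its thickness.
- compressor: Fixed small grey airbrush compressor, 150 (x) x 200 (y) mm, flat deck 80 mm above the table; origin on the table under its centre, z up, x pointing away from the side with the gauge. On the deck stand the aluminium port collar, a finned pump head (to 30 mm above the deck) and a carry handle (to 40 mm).
- port_mouth (a point): On the port's upright axis, level with the collar's rim (114 mm above the table). Collar 71 mm across, bore 42 mm (1 mm play round the spigot), with two opposite slots, about 11 mm wide, that let the lugs in. The slots' line is within 0.5 rad either way of the compressor's x axis: not reported, to be felt or seen from above. A lug drops in within about 0.06 rad.
- port_seal (a point): On the port's axis, 13 mm below the rim: where the sprung rubber seal plate stands when unloaded. The plate yields with 3 N plus 0.6 N per mm. Height of filter_centre above the rim: 26 mm with lugs resting on the rim beside the slots (foot already 8 mm inside the bore), 21 mm with lugs in the slots and the foot just on the plate, 9 mm at the hard bottom (about 10 N).
- port_notch (a point): On the port's axis, 4 mm below the rim: roof of the notches. With filter_centre pressed to 13 mm or less above the rim, the filter turns clockwise (seen from above) under the lip by about 0.8 rad to a firm stop (0.3 Nm there is plenty); the other way is blocked. Let go at the stop, the spring lifts it into the notches, filter_centre 17 mm above the rim, where it neither turns back nor pulls out.
- paint_pot: Bystander: small round paint jar with a white lid, 58 mm across, 66 mm tall; origin under its centre.
- amber_bottle: Bystander: small brown bottle with a black cap, 31 mm across, 74 mm tall; origin under its centre.
- rose_tube: Bystander: paint tube lying on the table, 38 x 118 x 29 mm; origin under its centre.
Things that resemble listed ones, but are neither listed nor needed, are in the scene too. Leave any blue or red look-alike of the filter alone.

How it is judged:
On the way:
1. the filter is pressed into the port, below the lip (z of filter_centre in the frame of port_mouth below 0.0145 m and horizontal distance between filter_centre and port_mouth below 0.005 m), for 0.1 s.
At the end, for the whole second after the job is handed in: The filter is let go and at rest upright (within 0.1 rad) in the port, within 5 mm of its axis, its centre 15 to 19 mm above the port's rim: sprung up into its notches, neither still under the lip (13 mm) nor loose in the slots (21 mm) (z of filter_centre in the frame of port_mouth between 0.015 and 0.019 m and horizontal distance between filter_centre and port_mouth below 0.005 m and angle between filter's own z axis and vertical below 0.1 rad and linear speed of filter below 0.02 m/s); the robot touches nothing.
It fails at once if the filter is forced against the port or the compressor with more than 45 N (push and twist added up) (contact force between filter and compressor above 45 N).
It fails at once if the paint pot is moved more than 30 mm (distance of paint_pot from where it was at the start of the episode above 0.03 m).
It fails at once if the amber bottle is moved more than 30 mm (distance of amber_bottle from where it was at the start of the episode above 0.03 m).
It fails at once if the paint tube is moved more than 30 mm (distance of rose_tube from where it was at the start of the episode above 0.03 m).
It also fails if it takes over 72 s, if anything falls off the work surface, if the arm or the gripper's body presses on something with over 40 N, if the wrist force passes 120 N, or if a joint passes its speed limit or range.

## Robot

A 7-joint arm with a two-finger parallel gripper is mounted at the origin on a cart in front of the work surface, level with it; the furniture and walls round the work are solid. World frame = base frame: x ahead of the robot, y to its left, z up, the work surface at z = 0. Lengths are in m, angles in rad, forces in N, time in s.
With the tool pointing down it reaches from about 0.4 to 0.875 m from the base axis. Payload 4.4 kg.
Tool frame: the origin (TCP) lies midway between the tips of the shut fingers; the grasp point (between the pads) lies behind it (env.grip_point_offset is the z of the grasp point in the tool frame, in m); z points along the fingers, y is the direction in which the jaws open and shut (so a half turn about z gives the same grasp; the last joint's range is limited). The gripper opens to 85 mm and grips with 20 to 120 N. Pads are 22 mm wide; open, the fingers measure 114 mm over their backs; the gripper's body (76 mm by 85 mm) begins 54 mm behind the grasp point. The pads swing forward as they close: fully open they stand 13 mm farther back than shut.
Start: joints at [-1.321, 0.628, 0.038, 1.517, -0.027, 0.996, -0.02], TCP at [0.202, 0.618, 0.231] pointing down, gripper open.
Joint ranges: [-3.06, 3.06], [-0.37, 2.12], [-1.25, 1.32], [0.18, 2.47], [-1.1, 4.24], [0.23, 1.98], [-2.94, 2.94]. Speed limits (rad/s): [2.57, 2.57, 3.14, 3.14, 3.14, 3.14, 3.14].

## Interface

Orientations are given as a unit quaternion [x, y, z, w].
In Python, from bench import env gives the robot as it stands.
- The arm moves only by the tool servo_tool, never from a script. Its argument "steps" is a list of rows, each an object with "gripper": the finger opening in cm, from 0 to 8.54; "delta_pos": the shift along the world's x, y, z in cm, a list of three; "rotation": the turn, a rotation vector about the world's x, y, z in degrees, a list of three. A call has 1 to 8 rows; each row shifts and turns the commanded pose from where the row before left it; what a row does not reach is not made up. A row lasts 1/12 s, in which the tool goes at most 41.7 mm and 7.16 degrees, less where a joint would pass 70% of its speed; a pose out of reach is approached as far as the arm can. A call is refused whole if a number of a shift passes 4.17 or a number of a turn 7.16, either way. A call with a gripper value outside its range is refused whole. The fingers move at their own pace and stop on an object; "squeeze" is the grip in N (left out, the last holds). Time passes only in rows, so rows that do not move let the fingers close. It gives the time, the measured TCP pose, the force and the opening at its end, in the units of the state.
- env.get_obs(): the state, without advancing time (a new reading comes with each control period).
- env.get_image(name): name is "scene" or "side" or "wrist"; returns (picture, depth): 420x560x3 uint8, red, green, blue; 420x560 float32, m along the optical axis (not along the pixel's ray), 0 where there is no reading.
- env.camera_model(name): a dict with "fx", "fy", "cx", "cy" (pixels), "k1" (the pictures are not rectified: a ray, as slopes to the right and down, at radius r is drawn at 1 + k1 r^2 times it, then the intrinsics apply), "world_to_cam" (4x4, takes a point from world to camera coordinates). Camera axes: x right, y up, looking along -z (the intrinsics and any distortion apply to the point x, -y, -z); pixel columns grow to the right and rows downward; lengths in m; the calibration is good to about 2 mm. A picture is of the moment at which its call begins: read the wrist's pose just before it. camera_model takes no time and is no camera call; for the wrist camera it gives the pose at the moment of the call.
- env.job_done(): hands the job in, once; it reports no verdict.
Trained networks look in the newest picture that a camera, given by its name, has taken for a name from the list of things; names that differ only in an ending like _2 or _b are one class to them, and where a whole thing is asked for, a point or a joint stands for the part that bears it (a point fixed in the world has none). Each returns a list of dicts, best first, with "score" (0 to 1); they miss things now and then, are a little off and sometimes report something else, mostly with a low value. They report only what shows in the picture. A call takes as long as a camera call. They do not tell look-alikes from the thing itself.
- env.find_in(query, camera): "at" ([x, y, z] in m, in the coordinates of the camera as it stood for that picture, good to about 4 mm: the middle of the surface that is visible of it).
- env.spot_point(query, camera): "at" ([x, y, z] in m, in the coordinates of the camera as it stood for that picture, good to about 4 mm: a listed point, or the origin of a listed thing).
The state is a dict: "time_s": time; "joint_pos": joint angles; "qd": joint speeds; "joint_torque": joint torques, N m; "position": TCP position; "orientation": TCP orientation; "contact_force": force on the tool from outside, world axes, zero at the start; "ft_torque": the same for the moment, N m; "opening": finger opening in m.
Only numpy, scipy, OpenCV 4.12 (cv2) and the standard library are available. Lean on these libraries where they do the work, as an engineer would, in place of code of your own. Each camera call takes 0.05 s, during which the arm holds its last target.

## Working session

There is one attempt and no reset: what is moved stays moved. The work goes in short steps, Python scripts to look and compute and a tool call to move; the robot and the scene stay as the last step left them, time stands still between calls to the robot, and variables do not carry over. Pictures are saved under pics/ and viewed, and the job is handed in when it is done.

Besides the shell and the picture viewer there is one more tool, called as name(argument=value, ...) on one line, values as JSON. servo_tool: Moves the arm, as the interface text tells. Its arguments: {"type":"object","properties":{"steps":{"type":"array"},"squeeze":{"type":"number"}},"required":["steps"]}

```bash
ls; mkdir -p pics; cat > h.py <<'E'
from bench import env
import numpy as np, cv2
def cam2w(m,p):
    T=np.linalg.inv(np.array(m["world_to_cam"])); return T[:3,:3]@np.array(p)+T[:3,3]
def deproj(m,u,v,d):
    xd=(u-m["cx"])/m["fx"]; yd=(v-m["cy"])/m["fy"]
    x,y=xd,yd
    for _ in range(20):
        s=1+m["k1"]*(x*x+y*y); x,y=xd/s,yd/s
    return cam2w(m,[x*d,-y*d,-d])
def proj(m,p):
    c=(np.array(m["world_to_cam"])@np.r_[p,1])[:3]; x=c[0]/-c[2]; y=-c[1]/-c[2]; s=1+m["k1"]*(x*x+y*y)
    return m["cx"]+m["fx"]*x*s, m["cy"]+m["fy"]*y*s
def snap(n,f):
    m=env.camera_model(n); im,d=env.get_image(n); cv2.imwrite(f"pics/{f}.png",im[:,:,::-1]); np.savez(f"pics/{f}.npz",im=im,d=d,m=m)
    return m,im,d
E
python3 - <<'E'
from h import *
print(env.get_obs(), env.grip_point_offset)
for n in ["scene","side","wrist"]:
    m,im,d=snap(n,n+"0")
    print(n,cam2w(m,[0,0,0]).round(3))
    for q in ["filter_wing","port_mouth","filter_centre","compressor","paint_pot","amber_bottle","rose_tube"]:
        for r in env.spot_point(q,n)[:3]:
            w=cam2w(m,r["at"]); print(q,round(r["score"],2),w.round(3),np.round(proj(m,w)))
E
```

```text
pics
{'time_s': 0.0, 'joint_pos': array([-1.32079383,  0.62932361,  0.03845092,  1.51837093, -0.02699315,
        0.99631172, -0.01999696]), 'qd': array([-0.00053224,  0.00071255,  0.00117276, -0.0001537 ,  0.00212356,
       -0.00031461, -0.0003271 ]), 'joint_torque': array([ 4.78766997e-04, -5.63399756e+01,  1.22675434e+00, -1.93442827e+01,
        1.11549729e-02,  1.02387645e-02,  8.65605529e-06]), 'position': array([0.20166064, 0.61726451, 0.23040292]), 'orientation': array([ 1.57246116e-01,  9.87558991e-01, -9.38480487e-04, -1.31685975e-04]), 'contact_force': array([-0.0127968 , -0.6858684 ,  0.00176891]), 'ft_torque': array([-0.01600928, -0.01420677,  0.00579024]), 'opening': 0.08519563516710228} -0.0187
scene [0.102 0.568 0.579]
filter_wing 0.93 [0.514 0.055 0.055] [319. 229.]
filter_wing 0.8 [0.64  0.305 0.053] [187. 258.]
filter_wing 0.79 [0.626 0.207 0.054] [230. 239.]
port_mouth 0.85 [ 0.542 -0.094  0.116] [354. 174.]
filter_centre 0.79 [0.624 0.103 0.032] [268. 225.]
filter_centre 0.74 [0.639 0.3   0.032] [191. 265.]
filter_centre 0.73 [0.625 0.205 0.036] [232. 245.]
comp
[... 151 characters left out ...]
e 0.86 [ 0.729  0.065 -0.003] [250. 211.]
side [ 0.274 -0.721  0.528]
filter_wing 0.95 [0.631 0.204 0.047] [275. 212.]
filter_wing 0.84 [0.52  0.048 0.052] [249. 253.]
filter_wing 0.82 [0.626 0.098 0.051] [292. 232.]
port_mouth 0.69 [ 0.539 -0.091  0.113] [288. 260.]
filter_centre 0.94 [0.628 0.104 0.032] [291. 239.]
filter_centre 0.83 [0.629 0.209 0.033] [274. 217.]
filter_centre 0.76 [0.638 0.308 0.033] [263. 198.]
compressor 0.62 [ 0.562 -0.119 -0.001] [305. 326.]
paint_pot 0.56 [0.497 0.295 0.001] [206. 221.]
amber_bottle 0.83 [ 0.51   0.131 -0.002] [231. 257.]
amber_bottle 0.59 [ 0.546 -0.094  0.097] [292. 269.]
rose_tube 0.61 [ 0.729  0.065 -0.005] [344. 256.]
wrist [0.136 0.638 0.374]
```

```bash
python3 - <<'E'
import cv2
im=cv2.imread("pics/scene0.png"); cv2.imwrite("pics/scene0c.png",cv2.resize(im[140:340,150:420],None,fx=2.9,fy=2.9,interpolation=cv2.INTER_CUBIC))
im=cv2.imread("pics/side0.png"); cv2.imwrite("pics/side0c.png",cv2.resize(im[170:370,180:450],None,fx=2.9,fy=2.9,interpolation=cv2.INTER_CUBIC))
E
```

```text
(no output)
```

View pics/scene0.png

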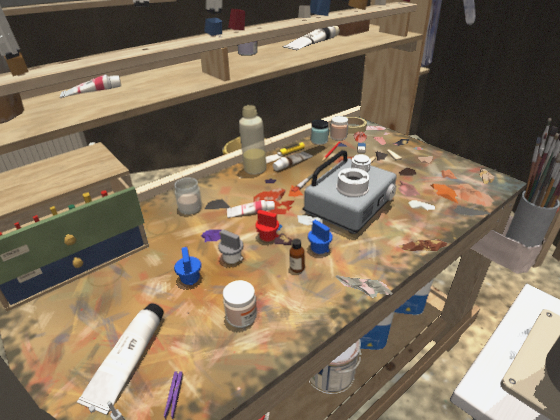

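View pics/scene0c.png

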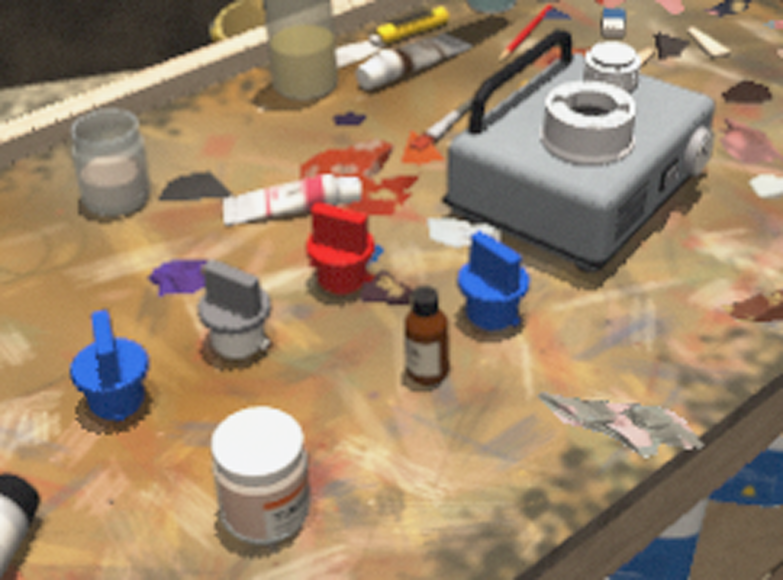

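View pics/side0c.png

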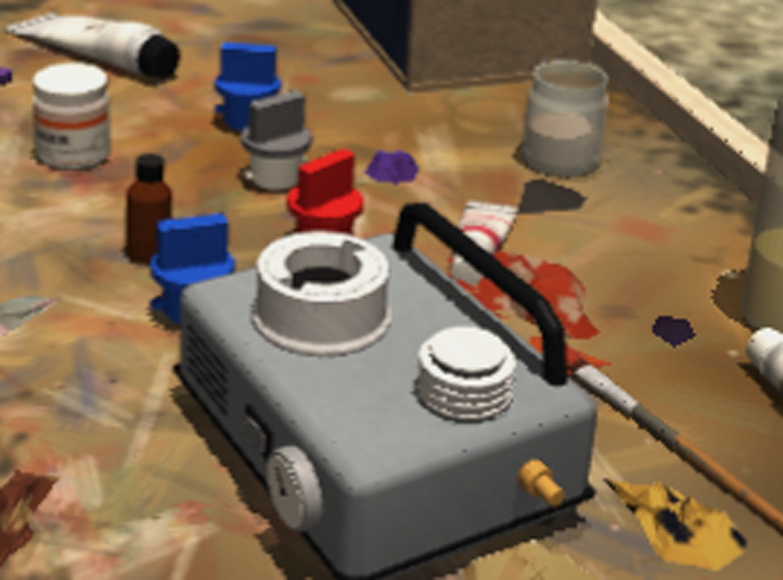

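Candidates in the scene picture are blue (187,265), grey and white (231,245), red (268,225) and blue (319,237). I choose the grey one at about (0.626, 0.206). Next I move above it for a close check.

servo_tool(steps=[{"gripper": 8.5, "delta_pos": [2.8, -2.8, 0.3], "rotation": [0, 0, 0]}, {"gripper": 8.5, "delta_pos": [2.8, -2.8, 0.3], "rotation": [0, 0, 0]}, {"gripper": 8.5, "delta_pos": [2.8, -2.8, 0.3], "rotation": [0, 0, 0]}, {"gripper": 8.5, "delta_pos": [2.8, -2.8, 0.3], "rotation": [0, 0, 0]}, {"gripper": 8.5, "delta_pos": [2.8, -2.8, 0.3], "rotation": [0, 0, 0]}, {"gripper": 8.5, "delta_pos": [2.8, -2.8, 0.3], "rotation": [0, 0, 0]}, {"gripper": 8.5, "delta_pos": [2.8, -2.8, 0.3], "rotation": [0, 0, 0]}, {"gripper": 8.5, "delta_pos": [2.8, -2.8, 0.3], "rotation": [0, 0, 0]}])

```text
time_s: 1.87
position: [0.427, 0.3924, 0.2557]
orientation: [0.157, 0.988, 0.0, 0.0]
contact_force: [0.2, -0.6, 0.3]
opening: 0.0851
```

servo_tool(steps=[{"gripper": 8.5, "delta_pos": [2.8, -2.8, 0], "rotation": [0, 0, 0]}, {"gripper": 8.5, "delta_pos": [2.8, -2.8, 0], "rotation": [0, 0, 0]}, {"gripper": 8.5, "delta_pos": [2.8, -2.8, 0], "rotation": [0, 0, 0]}, {"gripper": 8.5, "delta_pos": [2.8, -2.8, 0], "rotation": [0, 0, 0]}, {"gripper": 8.5, "delta_pos": [2.8, -2.8, 0], "rotation": [0, 0, 0]}, {"gripper": 8.5, "delta_pos": [2.8, -2.4, 0], "rotation": [0, 0, 0]}, {"gripper": 8.5, "delta_pos": [0, 0, 0], "rotation": [0, 0, 0]}])

```text
time_s: 2.45
position: [0.6004, 0.2203, 0.2553]
orientation: [0.163, 0.987, -0.002, 0.003]
contact_force: [1.3, -1.3, 1.0]
opening: 0.0854
```

```bash
python3 - <<'E'
from h import *
o=env.get_obs();print(o["position"],o["orientation"],o["joint_pos"].round(2))
m,im,d=snap("wrist","w1")
print(np.array(m["world_to_cam"]).round(3))
for q in ["filter_wing","filter_centre","filter","port_mouth"]:
    for r in env.spot_point(q,"wrist")[:3]:
        w=cam2w(m,r["at"]); print(q,round(r["score"],2),w.round(3),np.round(proj(m,w)))
E
```

```text
[0.60038241 0.22034554 0.25534414] [ 0.16306947  0.98660655 -0.00242033  0.00316266] [-0.44  0.59  0.07  1.52 -0.04  1.03  0.88]
[[ 0.323  0.947 -0.004 -0.4  ]
 [-0.911  0.31  -0.271  0.519]
 [-0.255  0.091  0.963 -0.268]
 [ 0.     0.     0.     1.   ]]
filter_wing 0.86 [0.641 0.305 0.05 ] [373. 193.]
filter_wing 0.67 [0.512 0.056 0.051] [102. 153.]
filter_wing 0.61 [0.625 0.107 0.055] [189. 238.]
filter_centre 0.7 [0.639 0.31  0.032] [374. 186.]
filter_centre 0.69 [0.512 0.051 0.033] [107. 152.]
filter_centre 0.66 [0.626 0.099 0.035] [188. 235.]
filter 0.9 [ 0.624  0.101 -0.006] [197. 222.]
filter 0.85 [ 0.509  0.054 -0.001] [122. 146.]
filter 0.84 [ 0.625  0.213 -0.   ] [284. 195.]
port_mouth 0.72 [ 0.493  0.297 -0.   ] [319.  57.]
port_mouth 0.38 [0.628 0.205 0.054] [278. 212.]
```

View pics/w1.png

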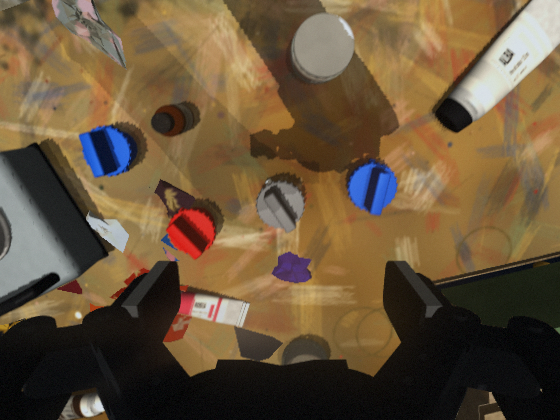

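```bash
cat >> h.py <<'E'
def cloud(m,d,u0,u1,v0,v1):
    vv,uu=np.mgrid[v0:v1,u0:u1]; dd=d[v0:v1,u0:u1]
    xd=(uu-m["cx"])/m["fx"]; yd=(vv-m["cy"])/m["fy"]; x,y=xd,yd
    for _ in range(20):
        s=1+m["k1"]*(x*x+y*y); x,y=xd/s,yd/s
    P=np.stack([x*dd,-y*dd,-dd],-1); T=np.linalg.inv(np.array(m["world_to_cam"]))
    return P@T[:3,:3].T+T[:3,3], dd>0
E
python3 - <<'E'
from h import *
z=np.load("pics/w1.npz",allow_pickle=True); m=z["m"].item(); d=z["d"]; im=z["im"]
P,ok=cloud(m,d,245,315,165,245)
Q=P[ok]
Q=Q[np.hypot(Q[:,0]-.626,Q[:,1]-.206)<.035]
print(np.percentile(Q[:,2],[5,50,80,95,99]).round(4))
t=Q[Q[:,2]>.061]; print(len(t)); c,s,a=cv2.minAreaRect((t[:,:2]*1000).astype(np.float32)); print(c,s,a, t.mean(0))
w,v=np.linalg.eigh(np.cov(t[:,:2].T)); print(np.degrees(np.arctan2(v[1,1],v[0,1])), (t[:,:2]@v).max(0)-(t[:,:2]@v).min(0))
t=Q[(Q[:,2]>.035)]; print("cap+wing",cv2.minEnclosingCircle((t[:,:2]*1000).astype(np.float32)), t.mean(0))
# port from scene & side
for f,uv in(("scene0",(310,395,150,215)),("side0",(250,330,235,300))):
    z=np.load(f"pics/{f}.npz",allow_pickle=True); m=z["m"].item(); d=z["d"]
    P,ok=cloud(m,d,*uv); Q=P[ok]; Q=Q[(abs(Q[:,2]-.114)<.005)&(np.hypot(Q[:,0]-.541,Q[:,1]+.093)<.045)]
    print(f,len(Q),Q[:,2].mean(),cv2.minEnclosingCircle((Q[:,:2]*1000).astype(np.float32)))
E
python3 -c "
import cv2
im=cv2.imread('pics/w1.png');cv2.imwrite('pics/w1c.png',cv2.resize(im[160:255,230:330],None,fx=6,fy=6,interpolation=cv2.INTER_CUBIC))"
```

```text
[-0.0009  0.0376  0.057   0.0682  0.0689]
542
(626.9702758789062, 206.88230895996094) (44.18364715576172, 12.107421875) 14.381444931030273 [0.62583141 0.20723443 0.06732136]
-165.54888007979966 [0.01211885 0.04418923]
cap+wing ((627.0652465820312, 206.6809844970703), 27.050926208496094) [0.6245362  0.20829534 0.04754336]
scene0 295 0.1125555224555451 ((539.872314453125, -90.51996612548828), 35.712005615234375)
side0 629 0.11200119402456331 ((542.8903198242188, -95.52364349365234), 36.52891540527344)
```

View pics/w1c.png

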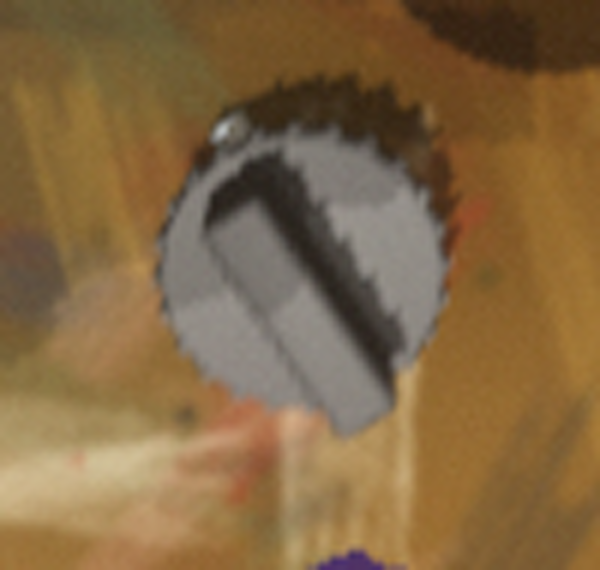

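The crop shows a grey cap with white spigot at about (279,207), and its lug and wing are visible. The wing lies at 14.4°, centre (0.627, 0.207), top z 0.068, all consistent with the description. I turn the tool by +33° and go above it.

servo_tool(steps=[{"gripper": 8.5, "delta_pos": [0.6, -0.4, -1.5], "rotation": [0, 0, 6.6]}, {"gripper": 8.5, "delta_pos": [0.6, -0.4, -2], "rotation": [0, 0, 6.6]}, {"gripper": 8.5, "delta_pos": [0.7, -0.4, -3], "rotation": [0, 0, 6.6]}, {"gripper": 8, "delta_pos": [0.7, -0.4, -3], "rotation": [0, 0, 6.6]}, {"gripper": 7, "delta_pos": [0.7, -0.6, -3], "rotation": [0, 0, 6.6]}, {"gripper": 6, "delta_pos": [0, 0, 0], "rotation": [0, 0, 0]}, {"gripper": 6, "delta_pos": [0, 0, 0], "rotation": [0, 0, 0]}])

```text
time_s: 3.28
position: [0.6251, 0.2085, 0.1292]
orientation: [-0.129, 0.992, -0.0, -0.002]
contact_force: [-0.4, 0.3, 0.7]
opening: 0.0599
```

```bash
cat >>h.py <<'E'
from scipy.spatial.transform import Rotation as R
def pose():
    o=env.get_obs(); M=R.from_quat(o["orientation"]).as_matrix()
    print("t",round(o["time_s"],2),"pos",o["position"].round(4),"ydir",np.degrees(np.arctan2(M[1,1],M[0,1])).round(2),"z",M[:,2].round(4),"F",np.round(o["contact_force"],1),"T",np.round(o["ft_torque"],2),"open",round(o["opening"],4),"j7",round(o["joint_pos"][6],2))
    return o,M
E
python3 -c "
from h import *
pose()"
```

```text
t 3.28 pos [0.6251 0.2085 0.1292] ydir 104.78 z [-3.9e-03 -6.0e-04 -1.0e+00] F [-0.4  0.3  0.7] T [ 0.02 -0.05 -0.03] open 0.0599 j7 1.39
```

servo_tool(steps=[{"gripper": 6, "delta_pos": [0.2, -0.15, -2], "rotation": [0, 0, 0]}, {"gripper": 6, "delta_pos": [0, 0, -2.5], "rotation": [0, 0, 0]}, {"gripper": 6, "delta_pos": [0, 0, -2.2], "rotation": [0, 0, 0]}, {"gripper": 6, "delta_pos": [0, 0, -1.2], "rotation": [0, 0, 0]}, {"gripper": 6, "delta_pos": [0, 0, -0.8], "rotation": [0, 0, 0]}, {"gripper": 6, "delta_pos": [0, 0, 0], "rotation": [0, 0, 0]}, {"gripper": 6, "delta_pos": [0, 0, 0], "rotation": [0, 0, 0]}])

```text
time_s: 3.87
position: [0.6295, 0.2073, 0.0447]
orientation: [-0.13, 0.992, 0.0, 0.001]
contact_force: [-0.1, 0.1, -0.5]
opening: 0.06
```

```bash
python3 -c "
from h import *
pose(); snap('side','s2'); snap('wrist','w2')
a=cv2.imread('pics/s2.png')[170:270,220:340]; b=cv2.imread('pics/w2.png')
cv2.imwrite('pics/s2c.png',np.hstack([cv2.resize(a,(400,333),interpolation=cv2.INTER_CUBIC),cv2.resize(b,(400,333))]))"
```

```text
t 3.87 pos [0.6295 0.2073 0.0447] ydir 104.9 z [ 1.8e-03  8.0e-04 -1.0e+00] F [-0.1  0.1 -0.5] T [-0.02  0.03  0.  ] open 0.06 j7 1.38
```

View pics/s2c.png

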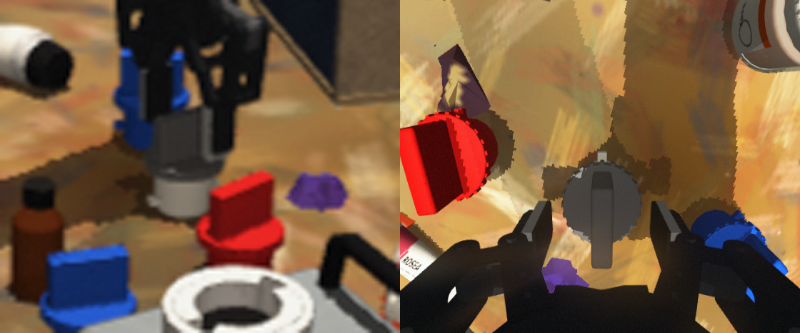

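servo_tool(squeeze=40, steps=[{"gripper": 4, "delta_pos": [-0.2, 0, -0.15], "rotation": [0, 0, 0]}, {"gripper": 2.5, "delta_pos": [0, 0, 0], "rotation": [0, 0, 0]}, {"gripper": 1.8, "delta_pos": [0, 0, 0], "rotation": [0, 0, 0]}, {"gripper": 1.5, "delta_pos": [0, 0, 0], "rotation": [0, 0, 0]}, {"gripper": 1.2, "delta_pos": [0, 0, 0], "rotation": [0, 0, 0]}, {"gripper": 0.5, "delta_pos": [0, 0, 0], "rotation": [0, 0, 0]}, {"gripper": 0.5, "delta_pos": [0, 0, 0], "rotation": [0, 0, 0]}, {"gripper": 0.5, "delta_pos": [0, 0, 0], "rotation": [0, 0, 0]}])

```text
time_s: 4.63
position: [0.627, 0.2066, 0.042]
orientation: [-0.13, 0.992, 0.0, 0.0]
contact_force: [-1.4, -0.1, 2.3]
opening: 0.0114
```

servo_tool(steps=[{"gripper": 0.5, "delta_pos": [0, 0, 0], "rotation": [0, 0, 0]}, {"gripper": 0.5, "delta_pos": [0, 0, 1], "rotation": [0, 0, 0]}, {"gripper": 0.5, "delta_pos": [0, 0, 3], "rotation": [0, 0, 0]}, {"gripper": 0.5, "delta_pos": [0, 0, 4], "rotation": [0, 0, 0]}, {"gripper": 0.5, "delta_pos": [0, 0, 4], "rotation": [0, 0, 0]}, {"gripper": 0.5, "delta_pos": [0, 0, 4], "rotation": [0, 0, 0]}, {"gripper": 0.5, "delta_pos": [0, 0, 3], "rotation": [0, 0, 0]}, {"gripper": 0.5, "delta_pos": [0, 0, 0], "rotation": [0, 0, 0]}])

```text
time_s: 5.3
position: [0.6307, 0.2077, 0.2401]
orientation: [-0.13, 0.992, 0.001, 0.007]
contact_force: [0.3, -0.1, -0.6]
opening: 0.0113
```

```bash
python3 -c "
from h import *
pose(); snap('side','s3'); snap('wrist','w3')
a=cv2.imread('pics/s3.png')[120:270,220:400]; b=cv2.imread('pics/w3.png')
cv2.imwrite('pics/s3c.png',np.hstack([cv2.resize(a,(400,333),interpolation=cv2.INTER_CUBIC),cv2.resize(b,(400,333))]))"
```

```text
t 5.3 pos [0.6307 0.2077 0.2401] ydir 104.88 z [ 0.0127  0.0046 -0.9999] F [ 0.3 -0.1 -0.6] T [-0.01 -0.    0.03] open 0.0113 j7 1.41
```

View pics/s3c.png

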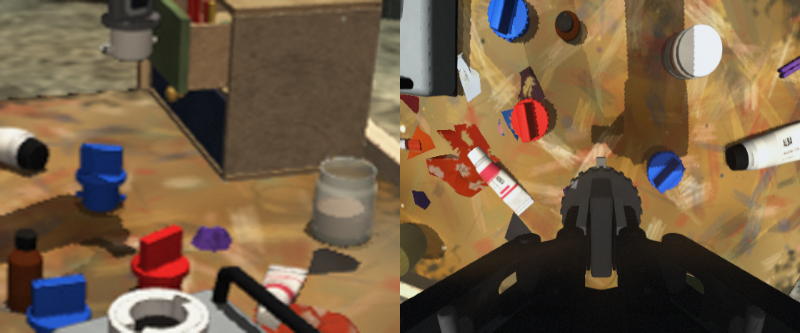

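servo_tool(steps=[{"gripper": 0.5, "delta_pos": [0, -3.7, 0], "rotation": [0, 0, 0]}, {"gripper": 0.5, "delta_pos": [0, -3.7, 0], "rotation": [0, 0, 0]}, {"gripper": 0.5, "delta_pos": [0, -3.7, 0], "rotation": [0, 0, 0]}, {"gripper": 0.5, "delta_pos": [0, -3.7, 0], "rotation": [0, 0, 0]}, {"gripper": 0.5, "delta_pos": [0, -3.7, 0], "rotation": [0, 0, 0]}, {"gripper": 0.5, "delta_pos": [0, -3.7, 0], "rotation": [0, 0, 0]}, {"gripper": 0.5, "delta_pos": [0, -3.7, 0], "rotation": [0, 0, 0]}, {"gripper": 0.5, "delta_pos": [0, -3.7, 0], "rotation": [0, 0, 0]}])

```text
time_s: 6.07
position: [0.625, -0.0914, 0.2296]
orientation: [-0.13, 0.992, 0.0, -0.002]
contact_force: [-0.0, 0.3, -0.4]
opening: 0.0114
```

servo_tool(steps=[{"gripper": 0.5, "delta_pos": [0, 0, 0], "rotation": [0, 0, 0]}, {"gripper": 0.5, "delta_pos": [0, 0, 0], "rotation": [0, 0, 0]}])

```text
time_s: 6.23
position: [0.625, -0.0937, 0.2296]
orientation: [-0.127, 0.992, -0.0, -0.002]
contact_force: [-0.7, 1.2, -1.0]
opening: 0.0113
```

```bash
python3 -c "
from h import *
pose(); m,im,d=snap('wrist','w4')
for q in ['port_mouth','port_seal','port_notch','compressor']:
  for r in env.spot_point(q,'wrist')[:2]:
    w=cam2w(m,r['at']); print(q,round(r['score'],2),w.round(4),np.round(proj(m,w)))"
```

```text
t 6.23 pos [ 0.625  -0.0937  0.2296] ydir 104.55 z [-0.0045 -0.0013 -1.    ] F [-0.7  1.2 -1. ] T [0.06 0.04 0.02] open 0.0113 j7 1.87
port_mouth 0.94 [ 0.5395 -0.0927  0.1132] [312.  95.]
port_seal 0.76 [ 0.5371 -0.0916  0.101 ] [313.  93.]
port_notch 0.55 [ 0.5394 -0.0939  0.111 ] [311.  95.]
port_notch 0.51 [ 0.6277 -0.0953  0.2436] [276. 292.]
compressor 0.59 [ 0.5622 -0.1186  0.003 ] [273. 117.]
```

View pics/w4.png

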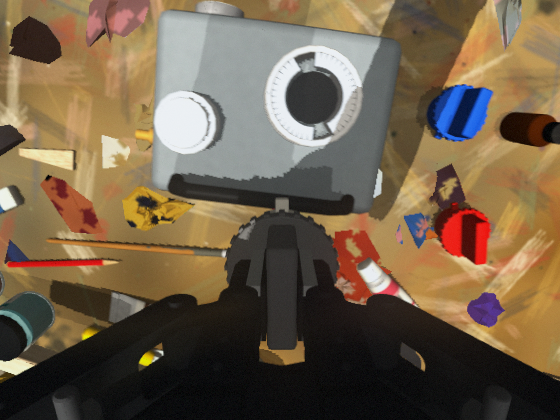

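```bash
python3 - <<'E'
from h import *
z=np.load("pics/w4.npz",allow_pickle=True); m=z["m"].item(); d=z["d"]; im=z["im"]
P,ok=cloud(m,d,250,375,30,160); sel=ok&(abs(P[...,2]-.1135)<.006)&(np.hypot(P[...,0]-.54,P[...,1]+.093)<.045)
Q=P[sel]; print(len(Q),Q[:,2].mean(),Q[:,2].std(),cv2.minEnclosingCircle((Q[:,:2]*1000).astype(np.float32)))
# rectified top view at plane z=.114, 5px/mm
c=np.array([.541,-.094]); S=300
x=np.linspace(-.045,.045,S); mapu=np.zeros((S,S),np.float32); mapv=mapu.copy()
for i in range(S):
    for j in range(S):
        mapu[i,j],mapv[i,j]=proj(m,[c[0]-x[i],c[1]-x[j],.1135])   # up = +x, left=+y
t=cv2.remap(im,mapu,mapv,cv2.INTER_CUBIC)
cv2.imwrite("pics/w4top.png",cv2.resize(t[:,:,::-1],(600,600)))
E
```

```text
4683 0.11368903494620364 0.0010277977103224087 ((540.1771240234375, -92.45319366455078), 35.43781661987305)
```

View pics/w4top.png

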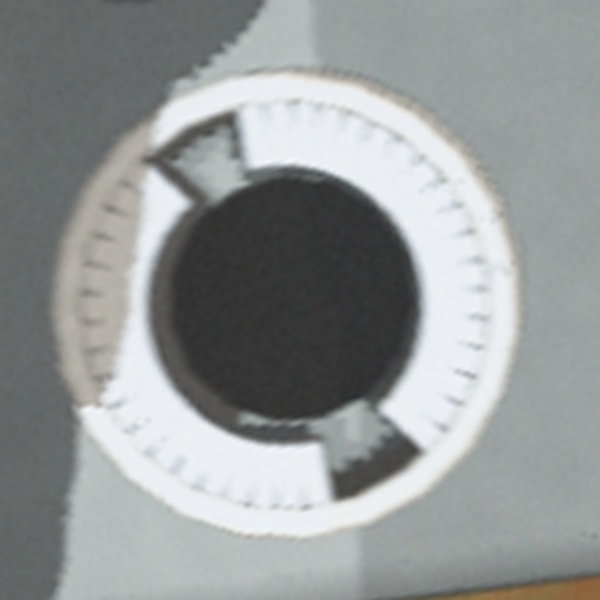

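In the top view, the ring centre is at px (288,302), i.e. world (0.5405, -0.0925), rim z 0.1137. The slots are at (193,136) and (377,478), so the slot line is at about +28.3°. The wing is at 14.5°, so I turn by +13.7°.

servo_tool(steps=[{"gripper": 0.5, "delta_pos": [-1.5, 0, 0], "rotation": [0, 0, 3.5]}, {"gripper": 0.5, "delta_pos": [-2.4, 0, 0], "rotation": [0, 0, 3.5]}, {"gripper": 0.5, "delta_pos": [-2.4, 0, 0], "rotation": [0, 0, 3.5]}, {"gripper": 0.5, "delta_pos": [-1.5, 0, -0.5], "rotation": [0, 0, 3.2]}, {"gripper": 0.5, "delta_pos": [-0.7, 0, -2], "rotation": [0, 0, 0]}, {"gripper": 0.5, "delta_pos": [0, 0, -2], "rotation": [0, 0, 0]}, {"gripper": 0.5, "delta_pos": [0, 0, -1], "rotation": [0, 0, 0]}, {"gripper": 0.5, "delta_pos": [0, 0, 0], "rotation": [0, 0, 0]}])

```text
time_s: 7.15
position: [0.5405, -0.0885, 0.1749]
orientation: [-0.248, 0.969, 0.001, -0.002]
contact_force: [0.4, -0.4, 0.0]
opening: 0.0112
```

servo_tool(steps=[{"gripper": 0.5, "delta_pos": [0, 0, 0], "rotation": [0, 0, 0]}, {"gripper": 0.5, "delta_pos": [0, 0, 0], "rotation": [0, 0, 0]}, {"gripper": 0.5, "delta_pos": [0, 0, 0], "rotation": [0, 0, 0]}])

```text
time_s: 7.4
position: [0.5429, -0.0894, 0.1777]
orientation: [-0.247, 0.969, -0.0, 0.001]
contact_force: [0.1, -1.2, -0.8]
opening: 0.0112
```

```bash
python3 - <<'E'
from h import *
pose()
for n in ["side","scene","wrist"]:
    m,im,d=snap(n,n+"5")
    for q in ["filter_centre","filter_wing","filter","port_mouth"]:
        for r in env.spot_point(q,n)[:5]:
            w=cam2w(m,r["at"])
            if np.hypot(w[0]-.54,w[1]+.093)<.04: print(n,q,round(r["score"],2),w.round(4),np.round(proj(m,w)))
a=cv2.imread('pics/side5.png')[180:300,220:360]; b=cv2.imread('pics/scene5.png')[110:230,285:425]
cv2.imwrite('pics/c5.png',np.hstack([cv2.resize(x,(400,343),interpolation=cv2.INTER_CUBIC) for x in (a,b)]))
E
```

```text
t 7.4 pos [ 0.5429 -0.0894  0.1777] ydir 118.64 z [ 2.e-03 -2.e-04 -1.e+00] F [ 0.1 -1.2 -0.8] T [-0.06  0.02  0.03] open 0.0112 j7 2.06
side filter_centre 0.69 [ 0.545  -0.0881  0.1673] [292. 228.]
side filter_wing 0.87 [ 0.5473 -0.0899  0.1852] [294. 217.]
side filter 0.65 [ 0.5478 -0.0868  0.136 ] [292. 245.]
side filter 0.55 [ 0.5467 -0.089   0.1673] [293. 228.]
side port_mouth 0.89 [ 0.5395 -0.0925  0.1104] [288. 262.]
scene filter_centre 0.85 [ 0.5429 -0.0916  0.1703] [355. 153.]
scene filter_wing 0.57 [ 0.5439 -0.0905  0.1901] [355. 145.]
scene filter 0.78 [ 0.543  -0.0889  0.1316] [352. 169.]
scene port_mouth 0.57 [ 0.5427 -0.0899  0.1356] [353. 167.]
scene port_mouth 0.56 [ 0.5433 -0.0918  0.117 ] [353. 174.]
wrist filter_wing 0.75 [ 0.545  -0.0874  0.1889] [281. 294.]
wrist filter 0.58 [ 0.542  -0.085   0.1357] [288. 244.]
wrist filter 0.54 [ 0.5584 -0.1187  0.    ] [245. 190.]
wrist port_mouth 0.82 [ 0.538  -0.0944  0.1109] [277. 218.]
```

View pics/c5.png

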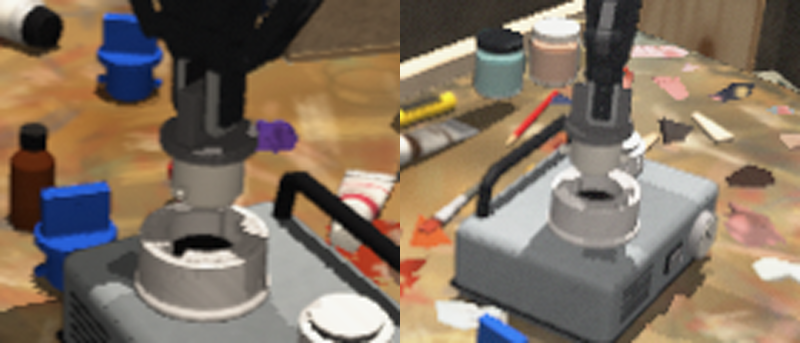

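View pics/wrist5.png

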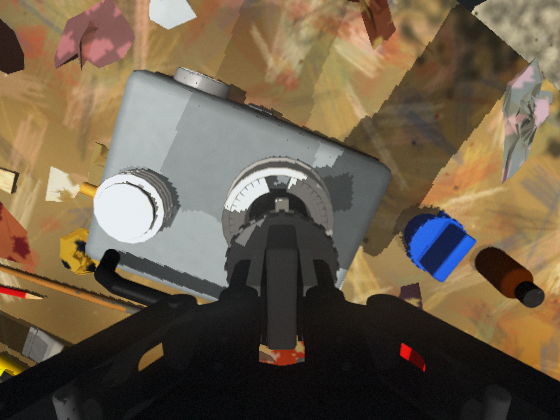

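```bash
cat >>h.py <<'E'
from scipy.optimize import least_squares
def fitc(Q,r,c0):
    f=lambda c: np.hypot(Q[:,0]-c[0],Q[:,1]-c[1])-r
    s=least_squares(f,c0,loss="soft_l1",f_scale=.001); return s.x, np.median(abs(s.fun)), len(Q)
def rel(n,zf,zt=.0):
    z=np.load(f"pics/{n}.npz",allow_pickle=True); m=z["m"].item(); d=z["d"]
    P,ok=cloud(m,d,0,560,0,420); Q=P[ok]; h=np.hypot(Q[:,0]-.5415,Q[:,1]+.092)
    out=[]
    for nm,lo,hi,r in (("spigot",zf+.014,zf+.028,.020),("cap",zf+.031,zf+.037,.026),("collar",.09,.108,.0355)):
        s=Q[(Q[:,2]>lo)&(Q[:,2]<hi)&(abs(h-r)<.008)]
        c,e,k=fitc(s,r,[.5415,-.092]); print(n,nm,c.round(4),round(e,4),k)
E
python3 - <<'E'
from h import *
rel("side5",.1357); rel("scene5",.1357)
E
```

```text
side5 spigot [ 0.5468 -0.0905] 0.0006 162
side5 cap [ 0.5456 -0.0896] 0.0018 236
side5 collar [ 0.5433 -0.0944] 0.0007 488
scene5 spigot [ 0.5429 -0.088 ] 0.0007 81
scene5 cap [ 0.5424 -0.0891] 0.0017 108
scene5 collar [ 0.5413 -0.0925] 0.0007 218
```

servo_tool(steps=[{"gripper": 0.5, "delta_pos": [-0.25, -0.37, -0.5], "rotation": [0, 0, 0]}, {"gripper": 0.5, "delta_pos": [0, 0, -0.5], "rotation": [0, 0, 0]}, {"gripper": 0.5, "delta_pos": [0, 0, -0.4], "rotation": [0, 0, 0]}, {"gripper": 0.5, "delta_pos": [0, 0, 0], "rotation": [0, 0, 0]}, {"gripper": 0.5, "delta_pos": [0, 0, 0], "rotation": [0, 0, 0]}, {"gripper": 0.5, "delta_pos": [0, 0, 0], "rotation": [0, 0, 0]}])

```text
time_s: 8.65
position: [0.5394, -0.0932, 0.1627]
orientation: [-0.247, 0.969, 0.0, -0.0]
contact_force: [0.4, -0.9, -1.2]
opening: 0.0113
```

```bash
python3 - <<'E'
from h import *
o,M=pose()
zf=o["position"][2]-.042
for n in ["side","scene"]:
    snap(n,n+"6"); rel(n+"6",zf)
pose()
E
```

```text
t 8.65 pos [ 0.5394 -0.0932  0.1627] ydir 118.61 z [-1.e-04  1.e-04 -1.e+00] F [ 0.4 -0.9 -1.2] T [-0.01 -0.    0.02] open 0.0113 j7 2.06
side6 spigot [ 0.5431 -0.0943] 0.0005 155
side6 cap [ 0.5428 -0.0933] 0.0018 260
side6 collar [ 0.5433 -0.0944] 0.0007 470
scene6 spigot [ 0.5399 -0.0918] 0.0008 84
scene6 cap [ 0.54   -0.0921] 0.0011 88
scene6 collar [ 0.5414 -0.0927] 0.0007 213
t 8.75 pos [ 0.5396 -0.0932  0.1629] ydir 118.61 z [ 4.e-04  0.e+00 -1.e+00] F [ 0.1 -0.7  0. ] T [-0.01  0.04  0.04] open 0.0111 j7 2.06
```

servo_tool(steps=[{"gripper": 0.5, "delta_pos": [0.07, -0.03, -0.2], "rotation": [0, 0, 0]}, {"gripper": 0.5, "delta_pos": [0, 0, -0.3], "rotation": [0, 0, 0]}, {"gripper": 0.5, "delta_pos": [0, 0, -0.3], "rotation": [0, 0, 0]}, {"gripper": 0.5, "delta_pos": [0, 0, -0.2], "rotation": [0, 0, 0]}, {"gripper": 0.5, "delta_pos": [0, 0, 0], "rotation": [0, 0, 0]}, {"gripper": 0.5, "delta_pos": [0, 0, 0], "rotation": [0, 0, 0]}])

```text
time_s: 9.25
position: [0.5399, -0.0936, 0.1526]
orientation: [-0.247, 0.969, 0.0, -0.0]
contact_force: [1.1, 0.2, -0.9]
opening: 0.0114
```

```bash
python3 - <<'E'
from h import *
pose()
E
```

```text
t 9.25 pos [ 0.5399 -0.0936  0.1526] ydir 118.61 z [-5.e-04  1.e-04 -1.e+00] F [ 1.1  0.2 -0.9] T [ 0.06 -0.   -0.02] open 0.0114 j7 2.05
```

Foot is about 3 mm inside the bore with no force. I continue slowly.

servo_tool(steps=[{"gripper": 0.5, "delta_pos": [0, 0, -0.2], "rotation": [0, 0, 0]}, {"gripper": 0.5, "delta_pos": [0, 0, -0.2], "rotation": [0, 0, 0]}, {"gripper": 0.5, "delta_pos": [0, 0, -0.2], "rotation": [0, 0, 0]}, {"gripper": 0.5, "delta_pos": [0, 0, 0], "rotation": [0, 0, 0]}, {"gripper": 0.5, "delta_pos": [0, 0, 0], "rotation": [0, 0, 0]}])

```text
time_s: 9.67
position: [0.5399, -0.0936, 0.1467]
orientation: [-0.247, 0.969, 0.0, -0.0]
contact_force: [-1.0, 1.1, -0.4]
opening: 0.0112
```

```bash
python3 - <<'E'
from h import *
pose()
E
```

```text
t 9.67 pos [ 0.5399 -0.0936  0.1467] ydir 118.61 z [-4.e-04  0.e+00 -1.e+00] F [-1.   1.1 -0.4] T [ 0.05 -0.06  0.03] open 0.0112 j7 2.05
```

servo_tool(steps=[{"gripper": 0.5, "delta_pos": [0, 0, -0.15], "rotation": [0, 0, 0]}, {"gripper": 0.5, "delta_pos": [0, 0, -0.15], "rotation": [0, 0, 0]}, {"gripper": 0.5, "delta_pos": [0, 0, 0], "rotation": [0, 0, 0]}, {"gripper": 0.5, "delta_pos": [0, 0, 0], "rotation": [0, 0, 0]}])

```text
time_s: 10.0
position: [0.54, -0.0936, 0.1437]
orientation: [-0.247, 0.969, 0.0, -0.0]
contact_force: [0.8, 0.5, -0.9]
opening: 0.0115
```

servo_tool(steps=[{"gripper": 0.5, "delta_pos": [0, 0, -0.15], "rotation": [0, 0, 0]}, {"gripper": 0.5, "delta_pos": [0, 0, -0.15], "rotation": [0, 0, 0]}, {"gripper": 0.5, "delta_pos": [0, 0, 0], "rotation": [0, 0, 0]}, {"gripper": 0.5, "delta_pos": [0, 0, 0], "rotation": [0, 0, 0]}])

```text
time_s: 10.33
position: [0.5402, -0.0936, 0.1411]
orientation: [-0.247, 0.969, -0.0, 0.0]
contact_force: [-0.5, 1.0, 2.8]
opening: 0.0113
```

```bash
python3 - <<'E'
from h import *
pose()
E
```

```text
t 10.33 pos [ 0.5402 -0.0936  0.1411] ydir 118.61 z [ 4.e-04 -1.e-04 -1.e+00] F [-0.5  1.   2.8] T [ 0.01  0.14 -0.03] open 0.0113 j7 2.05
```

The lugs have dropped in and the foot is on the seal plate (2.8 N at the expected height). Next I press to about 11–12 mm above the rim.

servo_tool(steps=[{"gripper": 0.5, "delta_pos": [0, 0, -0.2], "rotation": [0, 0, 0]}, {"gripper": 0.5, "delta_pos": [0, 0, -0.2], "rotation": [0, 0, 0]}, {"gripper": 0.5, "delta_pos": [0, 0, -0.2], "rotation": [0, 0, 0]}, {"gripper": 0.5, "delta_pos": [0, 0, 0], "rotation": [0, 0, 0]}, {"gripper": 0.5, "delta_pos": [0, 0, 0], "rotation": [0, 0, 0]}])

```text
time_s: 10.75
position: [0.5403, -0.0936, 0.1351]
orientation: [-0.247, 0.969, -0.0, 0.0]
contact_force: [-1.6, -0.1, 7.3]
opening: 0.0111
```

```bash
python3 - <<'E'
from h import *
pose()
E
```

```text
t 10.75 pos [ 0.5403 -0.0936  0.1351] ydir 118.61 z [ 5.e-04 -1.e-04 -1.e+00] F [-1.6 -0.1  7.3] T [0.07 0.29 0.01] open 0.0111 j7 2.05
```

servo_tool(steps=[{"gripper": 0.5, "delta_pos": [0, 0, -0.15], "rotation": [0, 0, 0]}, {"gripper": 0.5, "delta_pos": [0, 0, -0.1], "rotation": [0, 0, 0]}, {"gripper": 0.5, "delta_pos": [0, 0, 0], "rotation": [0, 0, 0]}, {"gripper": 0.5, "delta_pos": [0, 0, 0], "rotation": [0, 0, 0]}])

```text
time_s: 11.08
position: [0.5403, -0.0936, 0.1328]
orientation: [-0.247, 0.969, -0.0, 0.0]
contact_force: [-1.7, 0.4, 7.9]
opening: 0.0112
```

```bash
python3 - <<'E'
from h import *
pose()
E
```

```text
t 11.08 pos [ 0.5403 -0.0936  0.1328] ydir 118.6 z [ 5.e-04 -2.e-04 -1.e+00] F [-1.7  0.4  7.9] T [0.04 0.36 0.04] open 0.0112 j7 2.05
```

servo_tool(steps=[{"gripper": 0.5, "delta_pos": [0, 0, 0], "rotation": [0, 0, -3]}, {"gripper": 0.5, "delta_pos": [0, 0, 0], "rotation": [0, 0, -3]}, {"gripper": 0.5, "delta_pos": [0, 0, 0], "rotation": [0, 0, -3]}, {"gripper": 0.5, "delta_pos": [0, 0, 0], "rotation": [0, 0, 0]}, {"gripper": 0.5, "delta_pos": [0, 0, 0], "rotation": [0, 0, 0]}])

```text
time_s: 11.5
position: [0.5408, -0.0936, 0.133]
orientation: [-0.17, 0.985, -0.0, 0.001]
contact_force: [-0.8, -0.2, 7.7]
opening: 0.0114
```

```bash
python3 - <<'E'
from h import *
pose()
E
```

```text
t 11.5 pos [ 0.5408 -0.0936  0.133 ] ydir 109.59 z [ 1.6e-03 -2.0e-04 -1.0e+00] F [-0.8 -0.2  7.7] T [ 0.08  0.25 -0.05] open 0.0114 j7 1.93
```

It turns freely with no moment. I continue to near the stop, at about 46° in total.

servo_tool(steps=[{"gripper": 0.5, "delta_pos": [0, 0, 0], "rotation": [0, 0, -3]}, {"gripper": 0.5, "delta_pos": [0, 0, 0], "rotation": [0, 0, -4]}, {"gripper": 0.5, "delta_pos": [0, 0, 0], "rotation": [0, 0, -4]}, {"gripper": 0.5, "delta_pos": [0, 0, 0], "rotation": [0, 0, -4]}, {"gripper": 0.5, "delta_pos": [0, 0, 0], "rotation": [0, 0, -4]}, {"gripper": 0.5, "delta_pos": [0, 0, 0], "rotation": [0, 0, -4]}, {"gripper": 0.5, "delta_pos": [0, 0, 0], "rotation": [0, 0, 0]}, {"gripper": 0.5, "delta_pos": [0, 0, 0], "rotation": [0, 0, 0]}])

```text
time_s: 12.17
position: [0.5408, -0.0925, 0.1329]
orientation: [0.029, 1.0, 0.0, 0.001]
contact_force: [-0.9, 1.9, 9.0]
opening: 0.0115
```

```bash
python3 - <<'E'
from h import *
pose()
E
```

```text
t 12.17 pos [ 0.5408 -0.0925  0.1329] ydir 86.63 z [ 0.0016  0.001  -1.    ] F [-0.9  1.9  9. ] T [ 0.52  0.17 -0.07] open 0.0115 j7 1.64
```

servo_tool(steps=[{"gripper": 0.5, "delta_pos": [0, 0, 0], "rotation": [0, 0, -2.5]}, {"gripper": 0.5, "delta_pos": [0, 0, 0], "rotation": [0, 0, -2.5]}, {"gripper": 0.5, "delta_pos": [0, 0, 0], "rotation": [0, 0, -2.5]}, {"gripper": 0.5, "delta_pos": [0, 0, 0], "rotation": [0, 0, -1.5]}, {"gripper": 0.5, "delta_pos": [0, 0, 0], "rotation": [0, 0, 0]}, {"gripper": 0.5, "delta_pos": [0, 0, 0], "rotation": [0, 0, 0]}])

```text
time_s: 12.67
position: [0.5409, -0.0921, 0.1329]
orientation: [0.107, 0.994, 0.001, 0.001]
contact_force: [-0.8, 3.4, 8.5]
opening: 0.0118
```

```bash
python3 - <<'E'
from h import *
pose()
E
```

```text
t 12.67 pos [ 0.5409 -0.0921  0.1329] ydir 77.66 z [ 0.0015  0.0014 -1.    ] F [-0.8  3.4  8.5] T [0.66 0.16 0.03] open 0.0118 j7 1.53
```

servo_tool(steps=[{"gripper": 0.5, "delta_pos": [0, 0.08, 0], "rotation": [0, 0, -1.5]}, {"gripper": 0.5, "delta_pos": [0, 0, 0], "rotation": [0, 0, -1.5]}, {"gripper": 0.5, "delta_pos": [0, 0, 0], "rotation": [0, 0, -1]}, {"gripper": 0.5, "delta_pos": [0, 0, 0], "rotation": [0, 0, 0]}, {"gripper": 0.5, "delta_pos": [0, 0, 0], "rotation": [0, 0, 0]}])

```text
time_s: 13.08
position: [0.541, -0.0918, 0.133]
orientation: [0.142, 0.99, 0.001, 0.001]
contact_force: [-1.0, 2.1, 9.0]
opening: 0.0114
```

```bash
python3 - <<'E'
from h import *
pose()
E
```

```text
t 13.08 pos [ 0.541  -0.0918  0.133 ] ydir 73.7 z [ 1.9e-03  8.0e-04 -1.0e+00] F [-1.   2.1  9. ] T [0.48 0.11 0.22] open 0.0114 j7 1.47
```

servo_tool(steps=[{"gripper": 0.5, "delta_pos": [0, 0, 0], "rotation": [0, 0, -1]}, {"gripper": 0.5, "delta_pos": [0, 0, 0], "rotation": [0, 0, -0.5]}, {"gripper": 0.5, "delta_pos": [0, 0, 0], "rotation": [0, 0, 0]}, {"gripper": 0.5, "delta_pos": [0, 0, 0], "rotation": [0, 0, 0]}])

```text
time_s: 13.42
position: [0.5411, -0.0917, 0.133]
orientation: [0.154, 0.988, 0.0, 0.001]
contact_force: [-0.6, 2.3, 7.9]
opening: 0.0112
```

```bash
python3 - <<'E'
from h import *
pose()
E
```

```text
t 13.42 pos [ 0.5411 -0.0917  0.133 ] ydir 72.3 z [ 1.9e-03  5.0e-04 -1.0e+00] F [-0.6  2.3  7.9] T [0.47 0.17 0.53] open 0.0112 j7 1.46
```

At the stop (0.5 Nm after 46° of turn). I back off a little, let it rise about 4–5 mm, then check.

servo_tool(steps=[{"gripper": 0.5, "delta_pos": [0, 0, 0], "rotation": [0, 0, 1]}, {"gripper": 0.5, "delta_pos": [0, 0, 0.15], "rotation": [0, 0, 0]}, {"gripper": 0.5, "delta_pos": [0, 0, 0.15], "rotation": [0, 0, 0]}, {"gripper": 0.5, "delta_pos": [0, 0, 0.15], "rotation": [0, 0, 0]}, {"gripper": 0.5, "delta_pos": [0, 0, 0], "rotation": [0, 0, 0]}, {"gripper": 0.5, "delta_pos": [0, 0, 0], "rotation": [0, 0, 0]}])

```text
time_s: 13.92
position: [0.5409, -0.0919, 0.137]
orientation: [0.147, 0.989, 0.001, 0.001]
contact_force: [2.8, 5.1, 1.6]
opening: 0.0109
```

```bash
python3 - <<'E'
from h import *
pose()
E
```

```text
t 13.92 pos [ 0.5409 -0.0919  0.137 ] ydir 73.15 z [ 1.4e-03  9.0e-04 -1.0e+00] F [2.8 5.1 1.6] T [ 1.09 -0.7   0.3 ] open 0.0109 j7 1.47
```

servo_tool(steps=[{"gripper": 0.5, "delta_pos": [0, 0, 0], "rotation": [0, 0, 0.5]}, {"gripper": 0.5, "delta_pos": [0, 0, 0.1], "rotation": [0, 0, 0]}, {"gripper": 0.5, "delta_pos": [0, 0, 0.1], "rotation": [0, 0, 0]}, {"gripper": 0.5, "delta_pos": [0, 0, 0], "rotation": [0, 0, 0]}, {"gripper": 0.5, "delta_pos": [0, 0, 0], "rotation": [0, 0, 0]}])

```text
time_s: 14.33
position: [0.5408, -0.092, 0.139]
orientation: [0.142, 0.99, 0.001, 0.001]
contact_force: [3.1, 4.6, 1.8]
opening: 0.0113
```

```bash
python3 - <<'E'
from h import *
pose()
E
```

```text
t 14.33 pos [ 0.5408 -0.092   0.139 ] ydir 73.62 z [ 0.0014  0.001  -1.    ] F [3.1 4.6 1.8] T [ 1.08 -0.72  0.27] open 0.0113 j7 1.47
```

servo_tool(steps=[{"gripper": 1.3, "delta_pos": [0, 0, 0], "rotation": [0, 0, 0]}, {"gripper": 1.8, "delta_pos": [0, 0, 0], "rotation": [0, 0, 0]}, {"gripper": 3, "delta_pos": [0, 0, 0], "rotation": [0, 0, 0]}, {"gripper": 5, "delta_pos": [0, 0, 0], "rotation": [0, 0, 0]}, {"gripper": 5, "delta_pos": [0, 0, 0], "rotation": [0, 0, 0]}, {"gripper": 5, "delta_pos": [0, 0, 0], "rotation": [0, 0, 0]}])

```text
time_s: 14.83
position: [0.5396, -0.0933, 0.1387]
orientation: [0.143, 0.99, -0.0, -0.0]
contact_force: [-0.4, -0.5, 1.2]
opening: 0.05
```

```bash
python3 - <<'E'
from h import *
pose()
cv=[]
for n in ["side","scene"]:
    m,im,d=snap(n,n+"7")
    for q in ["filter_centre","filter_wing","port_mouth"]:
        for r in env.spot_point(q,n)[:5]:
            w=cam2w(m,r["at"])
            if np.hypot(w[0]-.54,w[1]+.093)<.04: print(n,q,round(r["score"],2),w.round(4))
a=cv2.imread('pics/side7.png')[180:300,220:360]; b=cv2.imread('pics/scene7.png')[110:230,285:425]
cv2.imwrite('pics/c7.png',np.hstack([cv2.resize(x,(400,343),interpolation=cv2.INTER_CUBIC) for x in (a,b)]))
E
```

```text
t 14.83 pos [ 0.5396 -0.0933  0.1387] ydir 73.56 z [-9.e-04 -4.e-04 -1.e+00] F [-0.4 -0.5  1.2] T [-0.02  0.01 -0.04] open 0.05 j7 1.47
side filter_centre 0.57 [ 0.541  -0.0955  0.1304]
side filter_centre 0.53 [ 0.5478 -0.0931  0.0972]
side filter_wing 0.89 [ 0.5446 -0.0957  0.1482]
side port_mouth 0.6 [ 0.5397 -0.0923  0.1068]
side port_mouth 0.34 [ 0.5648 -0.1199 -0.0024]
scene filter_centre 0.97 [ 0.5433 -0.0951  0.1312]
scene filter_centre 0.55 [ 0.5431 -0.0895  0.1106]
scene filter_wing 0.72 [ 0.5406 -0.0954  0.1452]
scene filter_wing 0.65 [ 0.5467 -0.0923  0.0948]
scene port_mouth 0.96 [ 0.5407 -0.0964  0.1169]
```

View pics/c7.png

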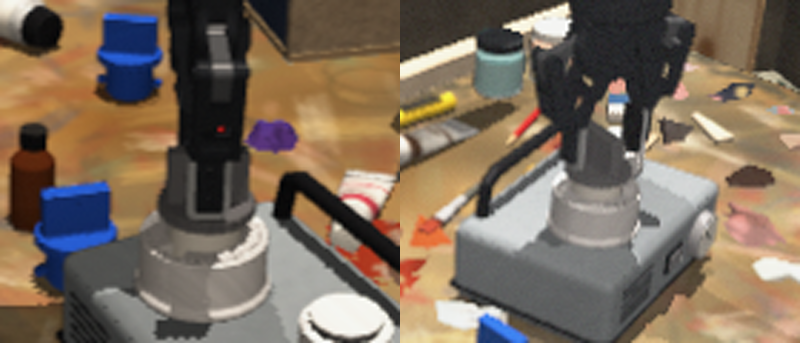

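servo_tool(steps=[{"gripper": 5, "delta_pos": [0, 0, 1], "rotation": [0, 0, 0]}, {"gripper": 5, "delta_pos": [0, 0, 2], "rotation": [0, 0, 0]}, {"gripper": 5, "delta_pos": [0, 0, 3], "rotation": [0, 0, 0]}, {"gripper": 5, "delta_pos": [1, 0, 3], "rotation": [0, 0, 0]}, {"gripper": 5, "delta_pos": [1.5, 0, 2], "rotation": [0, 0, 0]}, {"gripper": 5, "delta_pos": [0, 0, 0], "rotation": [0, 0, 0]}, {"gripper": 5, "delta_pos": [0, 0, 0], "rotation": [0, 0, 0]}, {"gripper": 5, "delta_pos": [0, 0, 0], "rotation": [0, 0, 0]}])

```text
time_s: 15.9
position: [0.564, -0.0927, 0.2484]
orientation: [0.143, 0.99, -0.0, -0.001]
contact_force: [-0.1, -0.1, -0.9]
opening: 0.0498
```

```bash
cat > chk.py <<'E'
from h import *
import sys
k=sys.argv[1]
pose()
for n in ["wrist","side","scene"]:
    m,im,d=snap(n,n+k)
    P,ok=cloud(m,d,0,560,0,420); Q=P[ok]; h=np.hypot(Q[:,0]-.541,Q[:,1]+.093); Q=Q[h<.045]; h=h[h<.045]
    t=Q[(h<.026)&(abs(Q[:,2]-.163)<.006)]
    rim=Q[(h<.036)&(abs(Q[:,2]-.114)<.005)]
    cap=Q[(h<.027)&(abs(Q[:,2]-.133)<.005)]
    print(n,"top",len(t),np.median(t[:,2]).round(4) if len(t) else 0,"rim",len(rim),np.median(rim[:,2]).round(4),"cap",len(cap),np.median(cap[:,2]).round(4))
    if n=="wrist":
        c,s,a=cv2.minAreaRect((t[:,:2]*1000).astype(np.float32)); print(c,s,a)
        g=Q[(h<.05)&(abs(Q[:,2]-.114)<.004)]; print("rim circle",cv2.minEnclosingCircle((g[:,:2]*1000).astype(np.float32)))
        A=np.c_[cap[:,:2]-[.541,-.093],np.ones(len(cap))]; print("cap tilt",np.linalg.lstsq(A,cap[:,2],rcond=None)[0].round(4))
E
python3 chk.py 8
```

```text
t 15.9 pos [ 0.564  -0.0927  0.2484] ydir 73.6 z [-1.8e-03  2.0e-04 -1.0e+00] F [-0.1 -0.1 -0.9] T [0.   0.02 0.  ] open 0.0498 j7 1.45
wrist top 1152 0.1648 rim 1934 0.1138 cap 2680 0.1349
(540.7572631835938, -92.81368255615234) (12.042726516723633, 43.450477600097656) 74.70758819580078
rim circle ((540.1626586914062, -92.6080093383789), 35.493412017822266)
cap tilt [ 0.0056 -0.0013  0.1348]
side top 198 0.1623 rim 478 0.1125 cap 298 0.1334
scene top 90 0.1631 rim 220 0.113 cap 154 0.1339
```

View pics/wrist8.png

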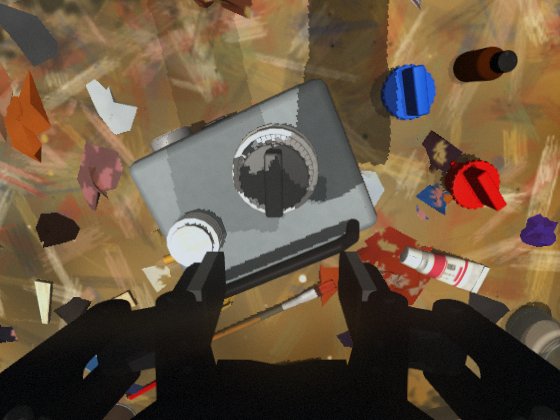

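The wrist view shows the filter in the port at (275,180). The wing top is 51.0 mm and the cap 21.1 mm above the rim, so the centre is 17.0 mm above it: in the notches. I hand in.

```bash
python3 -c "
from h import *
print(env.job_done()); pose()"
```

```text
the job is handed in; nothing more can be done
None
the job is handed in; nothing more can be done
```

The filter is locked in the port, and I handed the job in at about 16 s of the 72 s allowed. No verdict was reported.

**What I did:** I picked up the grey and white filter by its wing and read the slot line from a rectified wrist picture (about +28°). The lugs dropped in on the first try. I pressed the filter to about 11 mm above the rim with about 8 N, then turned it about 46° clockwise to the stop. There the moment rose to 0.5 Nm, over the 0.3 Nm the task calls plenty. The wrist force along z stayed below about 10 N at every reading. I then backed off slightly, let it spring up and released it.

**Last checks (wrist depth after release):**
- **Height:** the filter's centre is 17.0 mm above the rim from the wing top, and 17.1 mm from the cap.
- **Fit:** it stands about 0.6 mm off the axis and tilted about 0.006 rad. The wing ended about 43.6° clockwise of the slot line.
- **Arm:** it was clear of everything.

**Disagreements:**
- The side and scene cameras gave 49.8 and 50.1 mm from rim to wing top against 51.0 mm for the wrist. That puts the centre at about 16 mm, still inside the 15–19 mm band.
- While lifting at the stop, I felt about 6 N sideways and an upward force lower than the spring should give. It vanished on release.

I did not measure the bystanders again at the end. I felt no contact with them, and those in the last wrist picture were not visibly disturbed.

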